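Clamp a wood block in the hold-down jig by its wing screw

ROBOT

A 6-joint arm with a two-finger parallel gripper is mounted at the origin on a cart in front of the work surface, level with it; the furniture and walls round the work are solid. World frame = base frame: x ahead of the robot, y to its left, z up, the work surface at z = 0. Lengths are in m, angles in rad, forces in N, time in s.
With the tool pointing down it reaches from about 0.375 to 0.9 m from the base axis. Payload 3.1 kg.
Tool frame: the origin (TCP) lies at the very end of the fingers, on their centre line; the grasp point (between the pads) lies 19 mm behind it (grip_depth is the distance from the TCP to the grasp point, in m); z points along the fingers, y is the line along which they close (so a half turn about z gives the same grasp; the last joint's range is limited). The gripper opens to 85 mm and grips with 20 to 120 N. Pads are 22 mm wide; open, the fingers measure 114 mm over their backs; the gripper's body (76 mm by 85 mm) begins 54 mm behind the grasp point. The pads swing forward as they close: fully open they stand 13 mm farther back than shut.
Start: joints at [-1.413, 0.527, 1.433, -0, 1.181, -0.178], TCP at [0.206, -0.59, 0.231] pointing down, gripper open.
Joint ranges: [-3.08, 3.08], [-0.75, 2.2], [0.22, 2.44], [-1.43, 4.57], [0, 2.65], [-2.85, 2.85]. Speed limits (rad/s): [2.79, 2.79, 3.14, 3.14, 3.14, 3.14].

INTERFACE

Orientations are given as a unit quaternion [x, y, z, w].
In Python, from station import * gives the robot as it stands.
- The arm moves only by the tool apply_moves, never from a script. Its argument "plan" is a list of rows, each a list of 7 numbers: the shift along the tool's x, y, z in m, then the turn, a rotation vector about the tool's x, y, z in rad, then the gripper command: -1 is fully open, 1 is shut, values between are in proportion. In form: [[dx, dy, dz, wx, wy, wz, jaw], ...]. A call has 1 to 8 rows; each row shifts and turns the commanded pose from where the row before left it, along the tool's axes as they then stand; what a row does not reach is not made up. A row lasts 1/8 s, in which the tool goes at most 62.5 mm and 10.7 degrees, less where a joint would pass 70% of its speed; a pose out of reach is approached as far as the arm can. A call is refused whole if a number of a shift passes 0.0625 or a number of a turn 0.188, either way. A call with a gripper value outside its range is refused whole. The fingers move at their own pace and stop on an object; "force" is the grip in N (left out, the last holds). Time passes only in rows, so rows that do not move let the fingers close. It gives the time, the measured TCP pose, the force, the opening and the grip force at its end, in the units of the state.
- sense(): the state, without advancing time (a new reading comes with each control period).
- snapshot(name): name is "scene" or "top" or "wrist"; returns the picture (420x560x3 uint8, red, green, blue); there is no depth.
- calibration(name): a dict with "camera_matrix" (3x3 intrinsics, pixels), "R" (3x3) and "t" (3): a world point X has camera coordinates R X + t; the wrist camera has in their place "mount" (4x4, takes a point from camera to tool coordinates, whose origin is the TCP and whose axes are the flange's). Camera axes: x right, y down, z forward; pixel columns grow to the right and rows downward; lengths in m; the calibration is good to about 2 mm. A picture is of the moment at which its call begins: read the wrist's pose just before it. calibration takes no time and is no camera call.
- sign_off(): hands the job in; it is judged then, once.
The state is a dict: "t": time; "q": joint angles; "qd": joint speeds; "tau": joint torques, N m; "tcp_pos": TCP position; "tool_rot": TCP orientation; "force": force on the tool from outside, world axes, zero at the start; "ft_torque": the same for the moment, N m; "finger_gap": opening from 0.0 (shut) to 1.0 (fully open); "gripper_force": force on a finger pad.
Only numpy, scipy, OpenCV 4.12 (cv2) and the standard library are available. Lean on these libraries where they do the work, as an engineer would, in place of code of your own. Each camera call takes 0.05 s, during which the arm holds its last target. There are 200 camera calls.

TASK

Push the wood block fully home along the jig's channel until its far end meets the end stop, then turn the loose wing screw above it clockwise (seen from above) with fingertip strokes on its wings until its pad presses firmly on the block. Only push with the fingertips: do not lift the block, and leave the other things where they are. Finish clear of everything.

Things in the scene. Friction and masses are not known exactly. Their poses are not given: they have to be found in the camera images.
- jig: Hold-down jig fixed to the bench. Origin: on the wing screw's axis at bench level; z up, x away from the robot along the channel (open end to -x). In its frame, mm: plywood base 10 thick, x -145 to 55, y -50 to 50; two guide rails, 56 apart inside, 10 wide, tops at z 22, x -95 to 22
- stop_face (a point): Middle of the face of the steel end stop that the block's far end must meet, at jig x 22; the stop is 56 mm wide, its top 40 mm above the bench
- bridge_top (a point): Point on the screw axis on top of the steel bridge, 98 mm above the bench; the bridge is 36 mm wide, 16 thick and reaches from the back plate to jig x -36 mm; the screw passes through it, wings above, pad below
- plate_top (a point): Middle of the upper front edge of the steel back plate, 150 mm above the bench at jig x 38 mm; the plate is 60 mm wide and 12 thick and bars a finger from following the wings all the way round behind the screw
- wood_block: Plain wooden block, 110 long, 52 wide, 42 high (mm), loose on the base in the channel, its long side (own y axis) along it. Origin: centre of its underside. It starts 25 to 50 mm short of the stop; home, its origin is at jig x -33 mm, near end at x -88, top 52 above the bench
- pad: Sprung pressing pad under the bridge on the screw's lower end, 18 mm in diameter; it does not turn. Origin: on the screw axis; the pad's underside is 64 mm along z above this origin. The spring yields 1 mm per 2.5 N
- wing (a joint): Turn of the wing screw, rad, growing clockwise from above; starts at 0.3 to 2.5. It sinks 1.91 mm per rad. At 0 the wings lie along the jig's y and the pad is 12 mm above a block; the pad meets the block at about 6.3, presses with 3 N from about 7.0; end of travel, collar on the bridge, at 8.64 (11 N). It stays where left; turning takes 0.05 N m, 0.08 when pressing
- wing_hub (a point): Point on the screw axis at the wings' mid height (126 mm above the bench at joint 0; sinks with the screw). Two opposite flat upright wings, 5 mm thick, reach 36 mm from the axis and from 8 mm below this point to 15 above; hub radius 9 mm, collar of 12 mm radius at the bottom
- wing_ear (a point): Point in one of the two wings, 30 mm from the screw axis at the height of wing_hub; the other wing is opposite. On the jig's +y side at joint 0
- tin_small: small green tin, 54 mm across, 61 high, a bystander; origin: centre of its underside
- tape_measure: yellow tape measure, 37x72x64 mm, a bystander; origin: centre of its underside
- screwdriver_red: red-handled screwdriver, 214 mm long along its x, 28 thick, a bystander; origin: centre of its underside
- marker: white marker pen with a black cap, 132 mm long along its x, 20 thick, a bystander; origin: centre of its underside
- cork_block: cork sanding block, 63x115x34 mm, a bystander behind the jig; origin: centre of its underside
- wedge: wooden wedge, 34x120x32 mm, a bystander; origin: centre of its underside
- chisel: wood chisel, 220 mm long along its x, 30 thick, a bystander; origin: centre of its underside
There are look-alikes about, which are no part of the job. What is shaped like the jig but purple or red is not meant.

How it is judged:
On the way, in this order (a step that is already met when the one before it is completed fails the run):
1. the block is home against the end stop (x of wood_block in the frame of jig above -0.037 m), for 0.2 s.
2. the pad presses on the home block with more than 3 N (x of wood_block in the frame of jig above -0.037 m and contact force between pad and wood_block above 3 N), for 0.2 s.
At the end, for the whole second after the job is handed in: The block lies flat within 4 mm of the end stop, the screw's pad presses on it with more than 3 N, and screw and block are at rest (all of step 2 and linear speed of wood_block below 0.01 m/s and velocity of joint wing between -0.1 and 0.1 rad/s and angle between wood_block's own z axis and vertical below 0.05 rad); the robot touches nothing.
It fails at once if the wood block is lifted or tipped (height (world z) of wood_block above 0.02 m or angle between wood_block's own z axis and vertical above 0.2 rad).
It fails at once if a bystander is moved by more than 20 mm (distance of any of tin_small, tape_measure, screwdriver_red, marker, cork_block, wedge, chisel from where it was at the start of the episode above 0.02 m).
It also fails if it takes over 61 s, if anything falls off the work surface, if the arm or the gripper's body presses on something with over 40 N, if the wrist force passes 120 N, or if a joint passes its speed limit or range.

## Working session

There is one attempt and no reset: what is moved stays moved. The work goes in short steps, Python scripts to look and compute and a tool call to move; the robot and the scene stay as the last step left them, time stands still between calls to the robot, and variables do not carry over. Pictures are saved under pics/ and viewed, at most 10 in all, crops included, and the job is handed in when it is done.

Besides the shell and the picture viewer there is one more tool, called in YAML: its name, and indented under it one key for each argument. apply_moves: Moves the arm, as the interface text tells. Its arguments: {"type":"object","properties":{"plan":{"type":"array"},"force":{"type":"number"}},"required":["plan"]}

```bash
mkdir -p pics; ls
python3 - <<'E'
from station import *
import cv2
for n in ("scene","top"):
    im=snapshot(n); cv2.imwrite(f"pics/{n}0.png",cv2.cvtColor(im,cv2.COLOR_RGB2BGR))
    c=calibration(n); print(n,c["camera_matrix"].tolist(),c["R"].round(4).tolist(),c["t"].round(4).tolist())
print(calibration("wrist")); s=sense(); print(s["tcp_pos"],s["tool_rot"],s["t"])
E
```

```text
pics
scene [[481.55089656235475, 0.0, 280.42588567410075], [0.0, 481.55089656235475, 216.5075525305068], [0.0, 0.0, 1.0]] [[0.6763, 0.7366, -0.0038], [0.3985, -0.3702, -0.8391], [-0.6195, 0.566, -0.5439]] [-0.402, -0.1758, 2.0761]
top [[409.0662494712308, 0.0, 276.62085450645964], [0.0, 409.0662494712308, 206.91973578521072], [0.0, 0.0, 1.0]] [[-0.0139, -0.9999, 0.0008], [-0.9941, 0.0137, -0.1073], [0.1073, -0.0023, -0.9942]] [-0.0299, 0.6499, 1.062]
{'camera_matrix': array([[306.01108083,   0.        , 274.75049494],
       [  0.        , 306.01108083, 209.09640502],
       [  0.        ,   0.        ,   1.        ]]), 'mount': array([[ 1.11571460e-03, -9.47280953e-01, -3.20402170e-01,
         8.30662849e-02],
       [ 9.99998821e-01,  7.18764740e-04,  1.35717287e-03,
         8.52303568e-04],
       [-1.05533023e-03, -3.20403307e-01,  9.47280638e-01,
        -1.42197445e-01],
       [ 0.00000000e+00,  0.00000000e+00,  0.00000000e+00,
         1.00000000e+00]])}
[ 0.20588438 -0.58942446  0.23041529] [ 9.85935000e-01  1.67126175e-01  5.72213625e-06 -1.00840111e-03] 0.1
```

View pics/scene0.png

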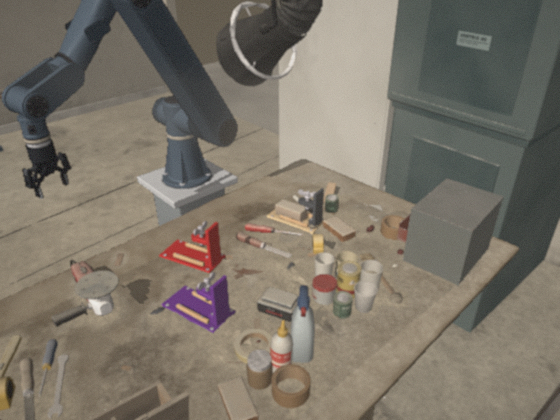

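View pics/top0.png

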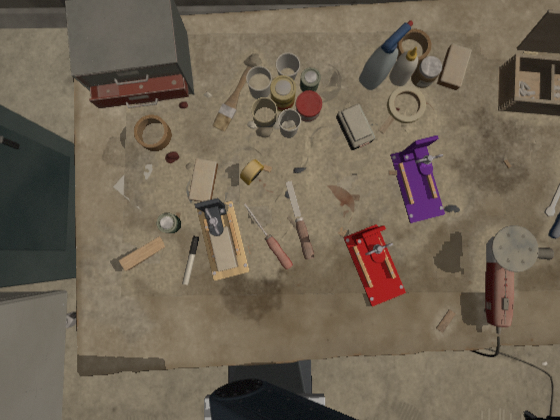

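The jig (plywood base) is at about (222,240) in the top view, with its steel plate at (210,208). The red and purple look-alikes are to its right. I'll enlarge both views.

Run:
```python
import cv2,numpy as np
t=cv2.imread("pics/top0.png"); s=cv2.imread("pics/scene0.png")
a=cv2.resize(t[192:292,185:265],None,fx=6,fy=6,interpolation=cv2.INTER_CUBIC)[:600]
b=cv2.resize(s[170:245,260:350],None,fx=6,fy=6,interpolation=cv2.INTER_CUBIC)
cv2.imwrite("pics/a.png",a); cv2.imwrite("pics/b.png",b)
```

```text
(no output)
```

View pics/a.png

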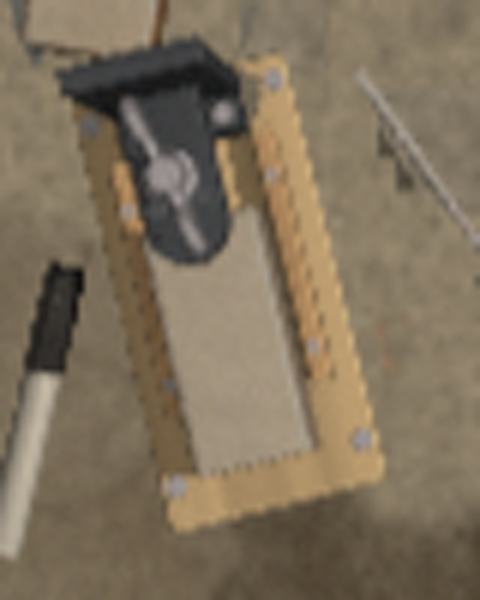

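The enlarged crop shows these points:
- **Base corners:** (170,530), (380,470) and (280,55).
- **Wing hub:** about (168,172).
- **Wing ends:** (125,100) and (203,250).
- **Block near-end top corners:** (202,475) and (315,448).
- **Bridge tip:** about (190,264).

```bash
cat > h.py <<'E'
import numpy as np
from station import *
from scipy.optimize import least_squares
def proj(c,X):
    p=np.asarray(X)@c["R"].T+c["t"]; p=p@c["camera_matrix"].T; return p[:,:2]/p[:,2:]
def back(c,uv,z):
    d=c["R"].T@np.linalg.solve(c["camera_matrix"],[*uv,1]); o=-c["R"].T@c["t"]; return o+d*(z-o[2])/d[2]
def J(p,P):
    P=np.asarray(P,float); c,s=np.cos(p[2]),np.sin(p[2])
    return np.c_[p[0]+c*P[:,0]-s*P[:,1],p[1]+s*P[:,0]+c*P[:,1],P[:,2]]
E
python3 - <<'E'
from h import *
c=calibration("top"); F=lambda u:np.array(u)/6+[185,192]-[.4,.4]
P=np.array([[-145,50,10],[-145,-50,10],[55,-50,10],[-36,0,98]])/1000
U=F([[170,530],[380,470],[280,55],[190,264]])
r=least_squares(lambda p:(proj(c,J(p,P))-U).ravel(),[.65,.15,.2]); p=r.x
print(p,r.fun.round(2)); np.save("jig.npy",p)
inv=lambda X:np.array([[np.cos(p[2]),np.sin(p[2])],[-np.sin(p[2]),np.cos(p[2])]])@(X[:2]-p[:2])
print("cam",-c["R"].T@c["t"])
for u,z in (((168,172),.137),((125,100),.135),((203,250),.135),((202,475),.052),((315,448),.052)):
    print(u,inv(back(c,F([u])[0],z)).round(4))
# bystanders, world
for n,u,z in (("marker",(194,240),.015),("marker2",(186,283),.015),("tin",(170,223),.06),("sdriver tip",(248,207),.01),("cork",(203,180),.034)): print(n,back(c,u,z).round(3))
E
```

```text
[0.60847114 0.12187218 0.23833668] [-0.41  0.42  0.65  1.05 -0.33 -1.04  0.07 -0.45]
cam [ 0.53173987 -0.03640847  1.12564237]
(168, 172) [-0.0016 -0.0048]
(125, 100) [0.0314 0.0055]
(203, 250) [-0.0356 -0.0109]
(202, 475) [-0.1236  0.0228]
(315, 448) [-0.1246 -0.0273]
marker [0.565 0.186 0.015]
marker2 [0.45  0.206 0.015]
tin [0.608 0.24  0.06 ]
sdriver tip [0.653 0.04  0.01 ]
cork [0.725 0.159 0.034]
```

View pics/b.png

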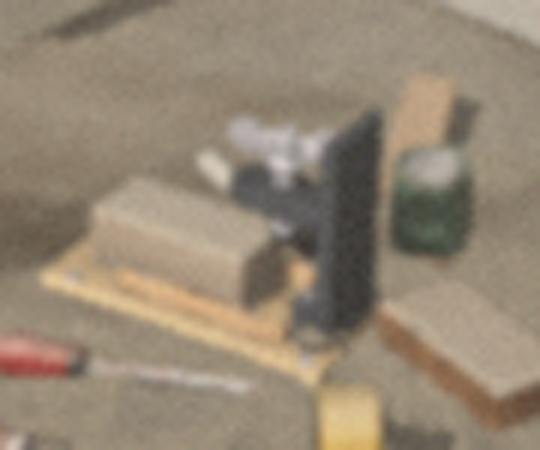

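The jig is at about (0.608, 0.122) with yaw 0.238, and the wing stands at about θ≈1.33. The block is about 36 mm short of home. In the scene crop, the marker, tin and cork block are all low and off to the side.

First I'll go behind the block with the fingers shut and the camera on the robot's side.

```bash
cat >> h.py <<'E'
from scipy.spatial.transform import Rotation as Ro
def yawof(q): 
    x=Ro.from_quat(q).as_matrix()[:,0]; return np.arctan2(x[1],x[0])
def rows(pos,yaw,n,jaw,dyaw=None,start=None):
    s=sense(); R0=Ro.from_quat(s["tool_rot"]); p0=np.array(s["tcp_pos"]); y0=yawof(s["tool_rot"])
    if dyaw is None: dyaw=(yaw-y0+np.pi)%(2*np.pi)-np.pi
    d=(np.array(pos)-p0)/n
    out=[]
    for i in range(n):
        R=Ro.from_euler("z",y0+dyaw*i/n)*Ro.from_rotvec([np.pi,0,0])
        out.append([float(v) for v in (R.inv().apply(d)).round(4)]+[0,0,round(-dyaw/n,4),jaw])
    for k in range(0,n,8): print(str(out[k:k+8]).replace(" ",""))
def jw(x,y,z): return J(np.load("jig.npy"),[[x,y,z]])[0]
def st():
    s=sense(); p=np.load("jig.npy"); d=np.array(s["tcp_pos"])[:2]-p[:2]; c,sn=np.cos(p[2]),np.sin(p[2])
    print("t",round(s["t"],2),"tcp",np.round(s["tcp_pos"],4),"yaw",round(yawof(s["tool_rot"]),3),"jig",np.round([c*d[0]+sn*d[1],-sn*d[0]+c*d[1]],4),"F",np.round(s["force"],1),"q",np.round(s["q"],2),"gap",s["finger_gap"])
E
python3 - <<'E'
from h import *
rows(jw(-.155,-.002,.23),.238+np.pi,18,1,dyaw=3.044); st()
E
```

```text
[[0.0256,-0.0307,0.0,0,0,-0.1691,1],[0.0304,-0.0259,0.0,0,0,-0.1691,1],[0.0343,-0.0204,0.0,0,0,-0.1691,1],[0.0372,-0.0144,0.0,0,0,-0.1691,1],[0.0391,-0.0079,0.0,0,0,-0.1691,1],[0.0399,-0.0012,0.0,0,0,-0.1691,1],[0.0395,0.0055,0.0,0,0,-0.1691,1],[0.038,0.0121,0.0,0,0,-0.1691,1]]
[[0.0355,0.0183,0.0,0,0,-0.1691,1],[0.0319,0.024,0.0,0,0,-0.1691,1],[0.0274,0.0291,0.0,0,0,-0.1691,1],[0.0221,0.0332,0.0,0,0,-0.1691,1],[0.0162,0.0365,0.0,0,0,-0.1691,1],[0.0098,0.0387,0.0,0,0,-0.1691,1],[0.0032,0.0398,0.0,0,0,-0.1691,1],[-0.0036,0.0398,0.0,0,0,-0.1691,1]]
[[-0.0102,0.0386,0.0,0,0,-0.1691,1],[-0.0166,0.0363,0.0,0,0,-0.1691,1]]
t 0.1 tcp [ 0.2059 -0.5894  0.2304] yaw 0.336 jig [-0.5591 -0.5961] F [-0.3 -0.7  0.6] q [-1.41  0.53  1.43 -0.    1.18 -0.18] gap 0.9997511372748549
```

apply_moves:
  plan:
    - [0.0256,-0.0307,0.0,0,0,-0.1691,1]
    - [0.0304,-0.0259,0.0,0,0,-0.1691,1]
    - [0.0343,-0.0204,0.0,0,0,-0.1691,1]
    - [0.0372,-0.0144,0.0,0,0,-0.1691,1]
    - [0.0391,-0.0079,0.0,0,0,-0.1691,1]
    - [0.0399,-0.0012,0.0,0,0,-0.1691,1]
    - [0.0395,0.0055,0.0,0,0,-0.1691,1]
    - [0.038,0.0121,0.0,0,0,-0.1691,1]

```text
t: 1.1
tcp_pos: [0.3184, -0.2898, 0.2311]
tool_rot: [0.662, 0.749, 0.0, -0.0]
force: [1.5, -1.2, -0.6]
finger_gap: -0.002
gripper_force: 0.0
```

apply_moves:
  plan:
    - [0.0355,0.0183,0.0,0,0,-0.1691,1]
    - [0.0319,0.024,0.0,0,0,-0.1691,1]
    - [0.0274,0.0291,0.0,0,0,-0.1691,1]
    - [0.0221,0.0332,0.0,0,0,-0.1691,1]
    - [0.0162,0.0365,0.0,0,0,-0.1691,1]
    - [0.0098,0.0387,0.0,0,0,-0.1691,1]
    - [0.0032,0.0398,0.0,0,0,-0.1691,1]
    - [-0.0036,0.0398,0.0,0,0,-0.1691,1]

```text
t: 2.1
tcp_pos: [0.4306, 0.0093, 0.2312]
tool_rot: [0.047, 0.999, 0.0, -0.0]
force: [1.5, 0.3, 0.1]
finger_gap: 0.002
gripper_force: 0.0
```

apply_moves:
  plan:
    - [-0.0102,0.0386,0.0,0,0,-0.1691,1]
    - [-0.0166,0.0363,0.0,0,0,-0.1691,1]
    - [0,0,0,0,0,0,1]

```text
t: 2.48
tcp_pos: [0.4589, 0.0847, 0.2311]
tool_rot: [-0.121, 0.993, 0.0, 0.0]
force: [-0.7, -0.1, 0.1]
finger_gap: -0.004
gripper_force: 0.0
```

Run:
```python
from h import *
import cv2
st(); s=sense(); im=snapshot("wrist"); np.save("w1.npy",np.r_[s["tcp_pos"],s["tool_rot"]])
cv2.imwrite("pics/w1.png",cv2.cvtColor(im,cv2.COLOR_RGB2BGR))
rows(jw(-.155,-.002,.03),.238+np.pi,6,1)
```

```text
t 2.48 tcp [0.4589 0.0847 0.2311] yaw -2.9 jig [-0.1541 -0.0009] F [-0.7 -0.1  0.1] q [-0.06  0.32  1.82  0.    1.01 -1.87] gap -0.0038187146768190014
[[-0.0,-0.0,0.0335,0,0,np.float64(0.0003),1],[-0.0,-0.0,0.0335,0,0,np.float64(0.0003),1],[-0.0,-0.0,0.0335,0,0,np.float64(0.0003),1],[-0.0,-0.0,0.0335,0,0,np.float64(0.0003),1],[-0.0,-0.0,0.0335,0,0,np.float64(0.0003),1],[-0.0,-0.0,0.0335,0,0,np.float64(0.0003),1]]
```

View pics/w1.png

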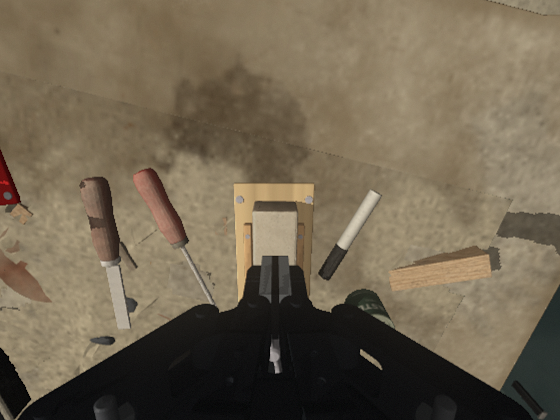

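The wrist view shows the base's near corners at (235,184) and (314,184), and the block's near top corners at (253,203) and (297,203). The shut fingers at x≈275 are centred on the block. I'll cross-check the jig pose against these.

Run:
```python
from h import *
w=np.load("w1.npy"); c=calibration("wrist"); T=np.eye(4); T[:3,:3]=Ro.from_quat(w[3:]).as_matrix(); T[:3,3]=w[:3]
M=np.linalg.inv(T@c["mount"]); cc={"camera_matrix":c["camera_matrix"],"R":M[:3,:3],"t":M[:3,3]}
p=np.load("jig.npy")
def inv(X): 
    d=X[:2]-p[:2]; a,b=np.cos(p[2]),np.sin(p[2]); return np.round([a*d[0]+b*d[1],-b*d[0]+a*d[1]],4)
for u,z in (((235,184),.01),((314,184),.01),((253,203),.052),((297,203),.052)): print(u,inv(back(cc,u,z)))
```

```text
(235, 184) [-0.145  -0.0503]
(314, 184) [-0.1455  0.046 ]
(253, 203) [-0.1341 -0.0257]
(297, 203) [-0.1344  0.0227]
```

apply_moves:
  plan:
    - [0,0,0.034,0,0,0,1]
    - [0,0,0.034,0,0,0,1]
    - [0,0,0.034,0,0,0,1]
    - [0,0,0.034,0,0,0,1]
    - [0,0,0.034,0,0,0,1]
    - [0,0,0.028,0,0,0,1]
    - [0,0,0,0,0,0,1]

```text
t: 3.4
tcp_pos: [0.4568, 0.0817, 0.0319]
tool_rot: [-0.117, 0.993, 0.0, -0.003]
force: [-0.2, 0.5, 1.4]
finger_gap: -0.001
gripper_force: 0.0
```

apply_moves:
  plan:
    - [-0.007,0,0,0,0,0,1]
    - [-0.007,0,0,0,0,0,1]
    - [-0.007,0,0,0,0,0,1]
    - [-0.007,0,0,0,0,0,1]
    - [-0.007,0,0,0,0,0,1]
    - [-0.006,0,0,0,0,0,1]

```text
t: 4.15
tcp_pos: [0.4985, 0.0925, 0.0333]
tool_rot: [-0.119, 0.993, 0.0, -0.0]
force: [-2.2, -0.6, 1.0]
finger_gap: -0.006
gripper_force: 1.1
```

Run:
```python
from h import *
st()
```

```text
t 4.15 tcp [0.4985 0.0925 0.0333] yaw -2.903 jig [-0.1138 -0.0025] F [-2.2 -0.6  1. ] q [-0.04  0.71  1.87 -0.    0.57 -1.85] gap -0.005831894689027813
```

Contact force is about 2 N, so the block is sliding. I'll push on slowly until the stop.

apply_moves:
  plan:
    - [-0.005,0,0,0,0,0,1]
    - [-0.004,0,0,0,0,0,1]
    - [-0.003,0,0,0,0,0,1]

```text
t: 4.53
tcp_pos: [0.5103, 0.0953, 0.0332]
tool_rot: [-0.119, 0.993, 0.0, 0.0]
force: [-1.6, -0.4, 2.1]
finger_gap: -0.001
gripper_force: 0.9
```

apply_moves:
  plan:
    - [-0.002,0,0,0,0,0,1]
    - [-0.001,0,0,0,0,0,1]

```text
t: 4.78
tcp_pos: [0.5111, 0.0955, 0.0332]
tool_rot: [-0.119, 0.993, -0.0, -0.002]
force: [-5.7, -3.5, 5.4]
finger_gap: -0.0
gripper_force: 3.1
```

apply_moves:
  plan:
    - [-0.002,0,0,0,0,0,1]
    - [-0.001,0,0,0,0,0,1]
    - [0,0,0,0,0,0,1]

```text
t: 5.15
tcp_pos: [0.511, 0.0958, 0.0331]
tool_rot: [-0.119, 0.993, 0.0, -0.005]
force: [-8.2, -5.4, 6.5]
finger_gap: 0.002
gripper_force: 5.0
```

Run:
```python
from h import *
st()
```

```text
t 5.15 tcp [0.511  0.0958 0.0331] yaw -2.903 jig [-0.1008 -0.0023] F [-8.2 -5.4  6.5] q [-0.03  0.72  1.83 -0.    0.61 -1.84] gap 0.001553865665773999
```

The push has stalled at about 11 N where the stop is expected. I'll back off, rise and look.

apply_moves:
  plan:
    - [0.015,0,0,0,0,0,1]
    - [0.015,0,-0.01,0,0,0,1]
    - [0,0,-0.06,0,0,0,1]
    - [0,0,-0.06,0,0,0,0.3]
    - [0,0,-0.06,0,0,0,0.3]
    - [0,0,-0.01,0,0,0,0.3]
    - [0,0,0,0,0,0,0.3]

```text
t: 6.02
tcp_pos: [0.4868, 0.0896, 0.2342]
tool_rot: [-0.119, 0.993, -0.0, 0.001]
force: [-0.3, -0.0, -0.8]
finger_gap: 0.349
gripper_force: 0.0
```

Run:
```python
from h import *
import cv2
st(); im=cv2.cvtColor(snapshot("top"),cv2.COLOR_RGB2BGR); iw=cv2.cvtColor(snapshot("wrist"),cv2.COLOR_RGB2BGR)
a=cv2.resize(im[192:292,185:265],None,fx=5,fy=5,interpolation=cv2.INTER_CUBIC)
w=cv2.resize(iw,(400,300)); w=np.vstack([w,np.zeros((200,400,3),np.uint8)])
cv2.imwrite("pics/c.png",np.hstack([a,w]))
```

```text
t 6.03 tcp [0.4868 0.0896 0.2342] yaw -2.904 jig [-0.1258 -0.0027] F [-0.3 -0.  -0.8] q [-0.04  0.35  1.75  0.    1.04 -1.85] gap 0.3486652278465392
```

View pics/c.png

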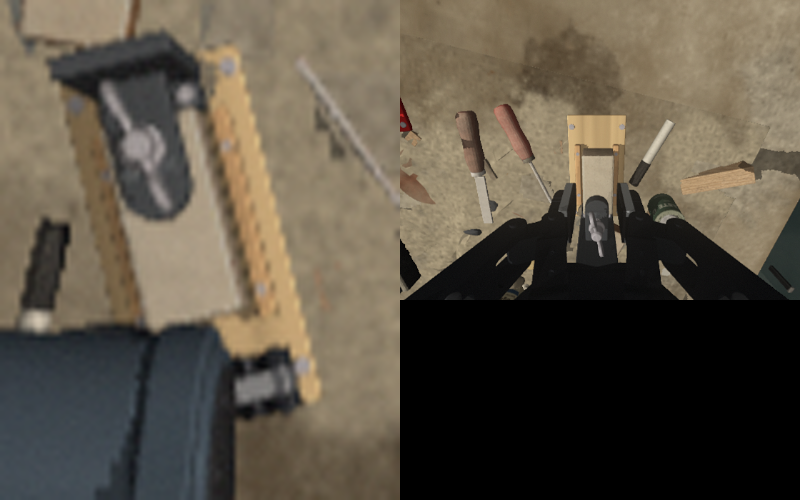

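The block is now under the bridge, with its near right corner at crop (243,302). Its gap to the rail ends has closed by about 39 mm, so it is home. In the wrist view the hub sits at about (196,225) in the shrunken picture, which is full-size (275,315) and centred laterally. I'll refine the axis and plan the move above it.

Run:
```python
from h import *
c=calibration("top"); p=np.load("jig.npy")
def inv(X): 
    d=X[:2]-p[:2]; a,b=np.cos(p[2]),np.sin(p[2]); return np.round([a*d[0]+b*d[1],-b*d[0]+a*d[1]],4)
print("block corner R",inv(back(c,np.array([243,302])/5+[184.6,191.6],.052)))
s=sense(); w=calibration("wrist"); T=np.eye(4); T[:3,:3]=Ro.from_quat(s["tool_rot"]).as_matrix(); T[:3,3]=s["tcp_pos"]
M=np.linalg.inv(T@w["mount"]); cc={"camera_matrix":w["camera_matrix"],"R":M[:3,:3],"t":M[:3,3]}
for u,z in (((274.5,315),.137),((274.5,315),.13),((239,160),.01),((315,160),.01)): print(u,inv(back(cc,u,z)))
p=np.r_[jw(-.0012,-.0028,0)[:2],p[2]]; np.save("jig.npy",p); print(p)
# tool y world angle for start: perpendicular to wing
q=s["q"]; 
for q6 in (-2.0,-1.85): print(q6,"yaw",q[0]+.04-q6+np.pi/2)
rows(jw(0,0,.20),.238+np.pi,4,.3)
```

```text
block corner R [-0.0862 -0.0262]
(274.5, 315) [-0.0255 -0.0034]
(274.5, 315) [-0.0201 -0.0034]
(239, 160) [-0.148  -0.0459]
(315, 160) [-0.1481  0.0447]
[0.60796611 0.11886802 0.23833668]
-2.0 yaw 3.5664023869109274
-1.85 yaw 3.416402386910928
[[-0.0315,-0.0001,0.008,0,0,np.float64(-0.0),0.3],[-0.0315,-0.0001,0.008,0,0,np.float64(-0.0),0.3],[-0.0315,-0.0001,0.008,0,0,np.float64(-0.0),0.3],[-0.0315,-0.0001,0.008,0,0,np.float64(-0.0),0.3]]
```

Run:
```python
from h import *
s=sense(); w=calibration("wrist"); T=np.eye(4); T[:3,:3]=Ro.from_quat(s["tool_rot"]).as_matrix(); T[:3,3]=s["tcp_pos"]
M=np.linalg.inv(T@w["mount"]); cc={"camera_matrix":w["camera_matrix"],"R":M[:3,:3],"t":M[:3,3]}
for n,P in dict(hub=(0,0,.137),tip=(-.036,0,.098),near=(-.145,.05,.01),near2=(-.145,-.05,.01),blk=(-.088,0,.052),rail=(-.095,.038,.022),plate=(.038,0,.15)).items():
    print(n,(proj(cc,[jw(*P)])[0]).round(0), (proj(cc,[jw(*P)])[0]/1.4+[400,0]).round(0), proj(calibration("top"),[jw(*P)]).round(1), ((proj(calibration("top"),[jw(*P)])-[184.6,191.6])*5).round(0))
```

```text
hub [275. 336.] [597. 240.] [[211.8 220.3]] [[136. 144.]]
tip [275. 281.] [597. 201.] [[217.5 235.3]] [[165. 219.]]
near [317. 162.] [626. 115.] [[213.6 280.5]] [[145. 445.]]
near2 [233. 161.] [567. 115.] [[249.7 271.2]] [[325. 398.]]
blk [275. 219.] [597. 156.] [[224.7 255.4]] [[201. 319.]]
rail [307. 205.] [619. 146.] [[213.  261.4]] [[142. 349.]]
plate [275. 379.] [596. 271.] [[207.2 204.6]] [[113.  65.]]
```

The predictions fit the picture: the hub is at row 240 in the shrunken view, and my earlier reading was the wing tip. I'll move above the axis and look through the fingers.

apply_moves:
  plan:
    - [-0.0315,0,0.008,0,0,0,0.3]
    - [-0.0315,0,0.008,0,0,0,0.3]
    - [-0.0315,0,0.008,0,0,0,0.3]
    - [-0.0315,0,0.008,0,0,0,0.3]
    - [0,0,0,0,0,0,0.3]

```text
t: 6.75
tcp_pos: [0.6094, 0.1193, 0.1977]
tool_rot: [-0.119, 0.993, 0.0, -0.002]
force: [-0.8, -1.1, 0.1]
finger_gap: 0.349
gripper_force: 0.0
```

Run:
```python
from h import *
import cv2
st(); iw=cv2.cvtColor(snapshot("wrist"),cv2.COLOR_RGB2BGR); sc=cv2.cvtColor(snapshot("scene"),cv2.COLOR_RGB2BGR)
a=cv2.resize(iw[200:400,175:375],(400,400),interpolation=cv2.INTER_CUBIC); b=cv2.resize(sc[120:220,270:370],(400,400),interpolation=cv2.INTER_CUBIC)
cv2.imwrite("pics/d.png",np.hstack([a,b]))
s=sense(); w=calibration("wrist"); T=np.eye(4); T[:3,:3]=Ro.from_quat(s["tool_rot"]).as_matrix(); T[:3,3]=s["tcp_pos"]
M=np.linalg.inv(T@w["mount"]); cc={"camera_matrix":w["camera_matrix"],"R":M[:3,:3],"t":M[:3,3]}
for n,P in dict(hub=(0,0,.137),tip=(-.036,0,.098)).items(): print(n,(proj(cc,[jw(*P)])[0]-[175,200])*2)
```

```text
t 6.75 tcp [0.6094 0.1193 0.1977] yaw -2.903 jig [0.0015 0.0001] F [-0.8 -1.1  0.1] q [ 0.01  0.56  1.47  0.    1.11 -1.8 ] gap 0.3493737101323062
hub [200.71799662  54.27029784]
tip [200.65290568 -65.30127049]
```

View pics/d.png

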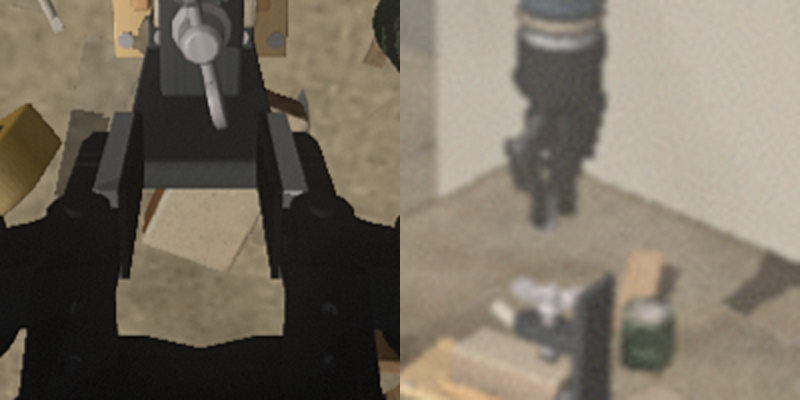

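The left half shows the hub top disc at crop (201,43). Laterally that matches exactly, and it lies about 1.5 mm nearer the robot than assumed. The wing end at (222,125) confirms θ≈1.32. The fingers (30 mm gap) straddle the axis square to the wings, so I can lower them between the wings and turn about the screw axis. Each fingertip will then push on one wing.

apply_moves:
  plan:
    - [0.003,0,0.02,0,0,0,0.3]
    - [0,0,0.02,0,0,0,0.3]
    - [0,0,0.018,0,0,0,0.3]
    - [0,0,0.017,0,0,0,0.3]
    - [0,0,0,0,0,0,0.3]

```text
t: 7.48
tcp_pos: [0.6048, 0.1184, 0.1247]
tool_rot: [-0.119, 0.993, 0.0, -0.002]
force: [1.0, 0.5, 0.8]
finger_gap: 0.348
gripper_force: 0.0
```

Run:
```python
from h import *
st()
```

```text
t 7.47 tcp [0.6048 0.1184 0.1247] yaw -2.904 jig [-0.0032  0.0003] F [1.  0.5 0.8] q [ 0.01  0.65  1.54  0.    0.95 -1.8 ] gap 0.34768634868145304
```

apply_moves:
  plan:
    - [-0.001,0,0.001,0,0,0.15,0.3]
    - [0,0,0,0,0,0.15,0.3]
    - [0,0,0,0,0,0.15,0.3]
    - [0,0,0,0,0,0.15,0.3]
    - [0,0,0,0,0,0.15,0.3]
    - [0,0,0.0003,0,0,0.15,0.3]

```text
t: 8.22
tcp_pos: [0.6073, 0.1193, 0.1256]
tool_rot: [0.327, 0.945, 0.0, 0.0]
force: [-0.5, 2.0, -0.3]
finger_gap: 0.349
gripper_force: 1.4
```

Run:
```python
from h import *
st(); print(sense()["ft_torque"])
```

```text
t 8.22 tcp [0.6073 0.1193 0.1256] yaw 2.475 jig [-0.0006  0.0006] F [-0.5  2.  -0.3] q [ 0.01  0.65  1.54  0.    0.95 -0.89] gap 0.34898359665534706
[0.22906648 0.04390343 0.07217585]
```

The reaction moment of about 0.07 N m is close to the screw's turning torque, so the wings are following. I'll continue the stroke and sink with the screw.

apply_moves:
  plan:
    - [0,0,0.0008,0,0,0.18,0.3]
    - [0,0,0.0008,0,0,0.18,0.3]
    - [0,0,0.0005,0,0,0.18,0.3]
    - [0,0,0.0004,0,0,0.18,0.3]
    - [0,0,0.0004,0,0,0.18,0.3]
    - [0,0,0.0004,0,0,0.18,0.3]
    - [0,0,0.0004,0,0,0.18,0.3]
    - [0,0,0.0004,0,0,0.18,0.3]

```text
t: 9.22
tcp_pos: [0.6074, 0.119, 0.1221]
tool_rot: [0.869, 0.494, 0.001, 0.0]
force: [-1.4, -0.5, 1.4]
finger_gap: 0.354
gripper_force: 1.3
```

Run:
```python
from h import *
st(); print(sense()["ft_torque"])
```

```text
t 9.22 tcp [0.6074 0.119  0.1221] yaw 1.034 jig [-0.0005  0.0003] F [-1.4 -0.5  1.4] q [0.01 0.65 1.54 0.   0.94 0.55] gap 0.3543189300949566
[0.05345727 0.22577778 0.02982159]
```

apply_moves:
  plan:
    - [0,0,0.0006,0,0,0.18,0.3]
    - [0,0,0.0006,0,0,0.18,0.3]
    - [0,0,0.0006,0,0,0.18,0.3]
    - [0,0,0.0006,0,0,0.18,0.3]
    - [0,0,0.0006,0,0,0.18,0.3]
    - [0,0,0.0004,0,0,0.18,0.3]
    - [0,0,0.0004,0,0,0.18,0.3]
    - [0,0,0.0004,0,0,0.18,0.3]

```text
t: 10.22
tcp_pos: [0.6071, 0.1192, 0.1178]
tool_rot: [0.979, -0.202, 0.0, -0.0]
force: [-1.7, 0.7, 1.9]
finger_gap: 0.347
gripper_force: 1.3
```

apply_moves:
  plan:
    - [0,0,0.0004,0,0,0.18,0.3]
    - [0,0,0.0004,0,0,0.18,0.3]
    - [0,0,0.0004,0,0,0.18,0.3]
    - [0,0,0,0,0,0,0.3]

```text
t: 10.72
tcp_pos: [0.6076, 0.119, 0.1163]
tool_rot: [0.892, -0.452, 0.001, -0.0]
force: [-0.8, 0.6, 0.1]
finger_gap: 0.349
gripper_force: 0.4
```

Run:
```python
from h import *
st(); print(sense()["ft_torque"])
```

```text
t 10.72 tcp [0.6076 0.119  0.1163] yaw -0.938 jig [-0.0003  0.0003] F [-0.8  0.6  0.1] q [0.01 0.66 1.55 0.   0.93 2.52] gap 0.34870675764674774
[0.21741289 0.08230313 0.04278711]
```

apply_moves:
  plan:
    - [0,0,0,0,0,-0.18,0.3]
    - [0,0,-0.02,0,0,-0.18,0.3]
    - [0,0,-0.02,0,0,-0.18,0.3]
    - [0,0,0,0,0,-0.18,0.3]
    - [0,0,0,0,0,-0.18,0.3]
    - [0,0,0,0,0,-0.18,0.3]
    - [0,0,0,0,0,-0.18,0.3]
    - [0,0,0,0,0,-0.18,0.3]

```text
t: 11.72
tcp_pos: [0.6076, 0.1185, 0.1559]
tool_rot: [0.968, 0.252, 0.001, 0.0]
force: [-0.3, 0.9, 1.0]
finger_gap: 0.352
gripper_force: 0.0
```

apply_moves:
  plan:
    - [0,0,0,0,0,-0.18,0.3]
    - [0,0,0,0,0,-0.18,0.3]
    - [0,0,0,0,0,-0.18,0.3]
    - [0,0,0,0,0,-0.18,0.3]
    - [0,0,0,0,0,-0.18,0.3]
    - [0,0,0,0,0,-0.18,0.3]
    - [0,0,0,0,0,-0.18,0.3]
    - [0,0,0,0,0,-0.18,0.3]

```text
t: 12.72
tcp_pos: [0.6076, 0.1185, 0.1559]
tool_rot: [0.562, 0.827, 0.0, 0.001]
force: [-0.4, -0.5, 0.8]
finger_gap: 0.345
gripper_force: 0.0
```

apply_moves:
  plan:
    - [0,0,0,0,0,-0.18,0.3]
    - [0,0,0,0,0,-0.18,0.3]
    - [0,0,0,0,0,-0.18,0.3]
    - [0,0,0,0,0,-0.15,0.3]
    - [0,0,0,0,0,0,0.3]

```text
t: 13.35
tcp_pos: [0.6076, 0.1186, 0.1558]
tool_rot: [0.253, 0.967, 0.0, 0.0]
force: [-0.1, -0.4, -0.4]
finger_gap: 0.351
gripper_force: 0.0
```

Run:
```python
from h import *
import cv2
st(); iw=cv2.cvtColor(snapshot("wrist"),cv2.COLOR_RGB2BGR); sc=cv2.cvtColor(snapshot("top"),cv2.COLOR_RGB2BGR)
a=cv2.resize(iw[130:330,175:375],(400,400),interpolation=cv2.INTER_CUBIC); b=cv2.resize(sc[180:280,170:270],(400,400),interpolation=cv2.INTER_CUBIC)
cv2.imwrite("pics/e.png",np.hstack([a,b]))
```

```text
t 13.35 tcp [0.6076 0.1186 0.1558] yaw 2.63 jig [-0.0005 -0.0002] F [-0.1 -0.4 -0.4] q [ 0.01  0.61  1.52 -0.    1.01 -1.05] gap 0.350523463233627
```

View pics/e.png

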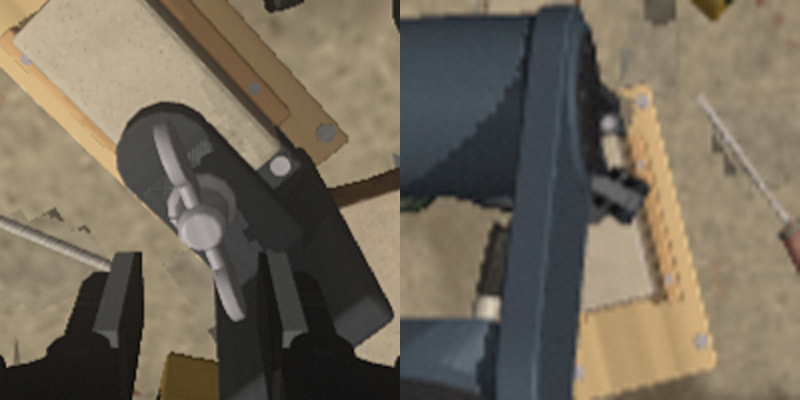

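The wrist crop shows the hub at (203,225) and the wings from (163,125) to (238,315), about 1.2 rad ahead of the finger line. That gives θ≈5.1, as expected, and the block is still home. The second stroke follows.

apply_moves:
  plan:
    - [0,0,0.02,0,0,0,0.3]
    - [0,0,0.02,0,0,0,0.3]
    - [0,0,0.002,0,0,0,0.3]
    - [0,0,0,0,0,0.18,0.3]
    - [0,0,0,0,0,0.18,0.3]
    - [0,0,0,0,0,0.18,0.3]
    - [0,0,0.0004,0,0,0.18,0.3]
    - [0,0,0.0004,0,0,0.18,0.3]

```text
t: 14.45
tcp_pos: [0.6077, 0.119, 0.1136]
tool_rot: [0.651, 0.759, 0.001, 0.0]
force: [-0.2, 0.3, -0.2]
finger_gap: 0.349
gripper_force: 1.4
```

apply_moves:
  plan:
    - [0,0,0.0004,0,0,0.18,0.3]
    - [0,0,0.0004,0,0,0.18,0.3]
    - [0,0,0.0004,0,0,0.18,0.3]
    - [0,0,0.0004,0,0,0.18,0.3]
    - [0,0,0.0004,0,0,0.18,0.3]
    - [0,0,0.0004,0,0,0.18,0.3]
    - [0,0,0.0004,0,0,0.18,0.3]
    - [0,0,0.0004,0,0,0.18,0.3]

```text
t: 15.45
tcp_pos: [0.6071, 0.1189, 0.1107]
tool_rot: [0.99, 0.141, 0.0, -0.0]
force: [-2.5, -0.6, 2.4]
finger_gap: 0.35
gripper_force: 1.5
```

Run:
```python
from h import *
st(); print(sense()["ft_torque"])
```

```text
t 15.45 tcp [0.6071 0.1189 0.1107] yaw 0.284 jig [-0.0009  0.0002] F [-2.5 -0.6  2.4] q [0.01 0.67 1.55 0.   0.92 1.3 ] gap 0.3496145485452849
[0.0430332  0.27853829 0.06370141]
```

apply_moves:
  plan:
    - [0,0,0.0004,0,0,0.18,0.3]
    - [0,0,0.0004,0,0,0.18,0.3]
    - [0,0,0.0004,0,0,0.18,0.3]
    - [0,0,0.0004,0,0,0.18,0.3]
    - [0,0,0.0004,0,0,0.18,0.3]
    - [0,0,0.0003,0,0,0.15,0.3]
    - [0,0,0.0003,0,0,0.12,0.3]
    - [0,0,0,0,0,0,0.3]

```text
t: 16.45
tcp_pos: [0.6074, 0.1192, 0.1078]
tool_rot: [0.905, -0.426, 0.0, -0.0]
force: [-0.1, 2.0, 1.2]
finger_gap: 0.347
gripper_force: 0.7
```

Run:
```python
from h import *
st(); print(sense()["ft_torque"])
```

```text
t 16.45 tcp [0.6074 0.1192 0.1078] yaw -0.879 jig [-0.0004  0.0004] F [-0.1  2.   1.2] q [0.01 0.67 1.55 0.   0.92 2.46] gap 0.3465973958218549
[0.21318102 0.11061586 0.0672004 ]
```

Estimated θ is about 8.2. I'll back the fingers off, lift clear, retreat towards the robot and check.

apply_moves:
  plan:
    - [0,0,0,0,0,-0.18,0.3]
    - [0,0,-0.01,0,0,-0.18,0.3]
    - [0,0,-0.04,0,0,-0.18,0.3]
    - [0,0,-0.05,0,0,-0.18,0.3]
    - [0,0,-0.03,0,0,-0.18,0.3]
    - [0,0,0,0,0,-0.18,0.3]
    - [0,0,0,0,0,-0.18,0.3]
    - [0,0,0,0,0,-0.18,0.3]

```text
t: 17.45
tcp_pos: [0.6076, 0.1185, 0.2376]
tool_rot: [0.96, 0.28, 0.001, 0.0]
force: [0.7, -0.6, 0.2]
finger_gap: 0.352
gripper_force: 0.0
```

Run:
```python
from h import *
rows([.42,-.05,.26],0,8,.3,dyaw=0); st()
```

```text
[[-0.0311,0.0051,-0.0028,0,0,0.0,0.3],[-0.0311,0.0051,-0.0028,0,0,0.0,0.3],[-0.0311,0.0051,-0.0028,0,0,0.0,0.3],[-0.0311,0.0051,-0.0028,0,0,0.0,0.3],[-0.0311,0.0051,-0.0028,0,0,0.0,0.3],[-0.0311,0.0051,-0.0028,0,0,0.0,0.3],[-0.0311,0.0051,-0.0028,0,0,0.0,0.3],[-0.0311,0.0051,-0.0028,0,0,0.0,0.3]]
t 17.45 tcp [0.6076 0.1185 0.2376] yaw 0.567 jig [-0.0004 -0.0003] F [ 0.7 -0.6  0.2] q [ 0.01  0.51  1.44 -0.    1.19  1.02] gap 0.3515461871554279
```

apply_moves:
  plan:
    - [-0.031,0.005,-0.003,0,0,0,0.3]
    - [-0.031,0.005,-0.003,0,0,0,0.3]
    - [-0.031,0.005,-0.003,0,0,0,0.3]
    - [-0.031,0.005,-0.003,0,0,0,0.3]
    - [-0.031,0.005,-0.003,0,0,0,0.3]
    - [-0.031,0.005,-0.003,0,0,0,0.3]
    - [-0.031,0.005,-0.003,0,0,0,0.3]
    - [-0.031,0.005,-0.003,0,0,0,0.3]

```text
t: 18.45
tcp_pos: [0.4179, -0.0478, 0.2616]
tool_rot: [0.961, 0.277, 0.001, 0.001]
force: [0.9, -0.7, 0.2]
finger_gap: 0.349
gripper_force: 0.0
```

Run:
```python
from h import *
import cv2
st(); T=cv2.cvtColor(snapshot("top"),cv2.COLOR_RGB2BGR); S=cv2.cvtColor(snapshot("scene"),cv2.COLOR_RGB2BGR)
a=cv2.resize(T[192:282,185:265],(400,450),interpolation=cv2.INTER_CUBIC); b=cv2.resize(S[170:260,260:340],(400,450),interpolation=cv2.INTER_CUBIC)
cv2.imwrite("pics/f.png",np.hstack([a,b]))
```

```text
t 18.45 tcp [ 0.4179 -0.0478  0.2616] yaw 0.562 jig [-0.224  -0.1171] F [ 0.9 -0.7  0.2] q [-0.38  0.21  1.88 -0.    1.06  0.63] gap 0.3490291229719279
```

View pics/f.png

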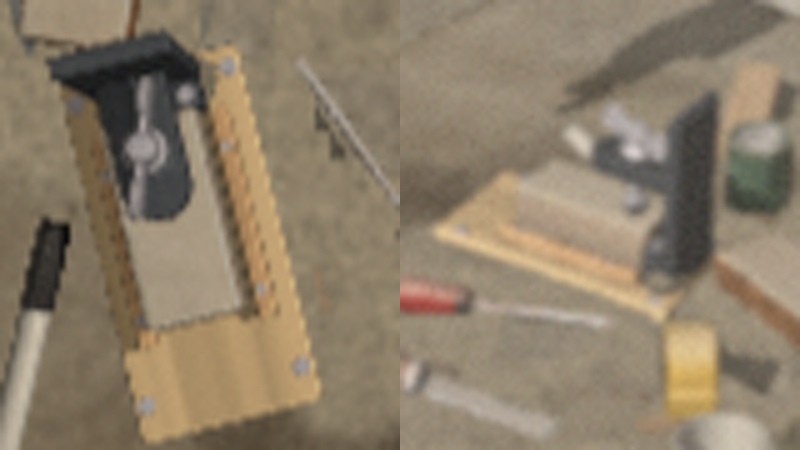

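The block is flush under the pad and no bystander has moved. The wings run (150,75)–(138,215), so θ mod π is about 1.90, which means 8.18 if the second stroke turned them and 5.04 if not. The two look the same from above. To tell them apart, I'll retake the earlier wrist view from the same pose and check whether the hub has sunk 6 mm.

Run:
```python
from h import *
rows([.6076,.1186,.2258],0,13,.3,dyaw=2.068)
```

```text
[[0.0192,-0.0031,0.0027,0,0,-0.1591,0.3],[0.0195,0.0,0.0027,0,0,-0.1591,0.3],[0.0192,0.0031,0.0027,0,0,-0.1591,0.3],[0.0185,0.0061,0.0027,0,0,-0.1591,0.3],[0.0173,0.009,0.0027,0,0,-0.1591,0.3],[0.0157,0.0116,0.0027,0,0,-0.1591,0.3],[0.0136,0.0139,0.0027,0,0,-0.1591,0.3],[0.0113,0.0159,0.0027,0,0,-0.1591,0.3]]
[[0.0086,0.0175,0.0027,0,0,-0.1591,0.3],[0.0057,0.0186,0.0027,0,0,-0.1591,0.3],[0.0027,0.0193,0.0027,0,0,-0.1591,0.3],[-0.0004,0.0195,0.0027,0,0,-0.1591,0.3],[-0.0035,0.0192,0.0027,0,0,-0.1591,0.3]]
```

apply_moves:
  plan:
    - [0.0192,-0.0031,0.0027,0,0,-0.1591,0.3]
    - [0.0195,0.0,0.0027,0,0,-0.1591,0.3]
    - [0.0192,0.0031,0.0027,0,0,-0.1591,0.3]
    - [0.0185,0.0061,0.0027,0,0,-0.1591,0.3]
    - [0.0173,0.009,0.0027,0,0,-0.1591,0.3]
    - [0.0157,0.0116,0.0027,0,0,-0.1591,0.3]
    - [0.0136,0.0139,0.0027,0,0,-0.1591,0.3]
    - [0.0113,0.0159,0.0027,0,0,-0.1591,0.3]

```text
t: 19.55
tcp_pos: [0.537, 0.0568, 0.2395]
tool_rot: [0.606, 0.795, 0.0, 0.001]
force: [0.6, -0.1, -0.4]
finger_gap: 0.354
gripper_force: 0.0
```

apply_moves:
  plan:
    - [0.0086,0.0175,0.0027,0,0,-0.1591,0.3]
    - [0.0057,0.0186,0.0027,0,0,-0.1591,0.3]
    - [0.0027,0.0193,0.0027,0,0,-0.1591,0.3]
    - [-0.0004,0.0195,0.0027,0,0,-0.1591,0.3]
    - [-0.0035,0.0192,0.0027,0,0,-0.1591,0.3]
    - [0,0,0.035,0,0,0,0.3]
    - [0,0,0.035,0,0,0,0.3]
    - [0,0,0,0,0,0,0.3]

```text
t: 20.55
tcp_pos: [0.6073, 0.1205, 0.1531]
tool_rot: [0.253, 0.967, -0.001, -0.003]
force: [-0.0, -0.3, 0.5]
finger_gap: 0.354
gripper_force: 0.0
```

Run:
```python
from h import *
import cv2
st(); iw=cv2.cvtColor(snapshot("wrist"),cv2.COLOR_RGB2BGR)
n=cv2.resize(iw[130:330,175:375],(400,400),interpolation=cv2.INTER_CUBIC); o=cv2.imread("pics/e.png")[:,:400]
cv2.imwrite("pics/g.png",np.hstack([o,n]))
for k,(x,y,w,h) in dict(hub=(172,200,62,55),bolt=(262,148,40,35),blockcorner=(0,0,100,70)).items():
    r=cv2.matchTemplate(n,o[y:y+h,x:x+w],cv2.TM_CCOEFF_NORMED); _,v,_,l=cv2.minMaxLoc(r); print(k,v,l[0]-x,l[1]-y)
# predicted hub-top pixel in crop at theta 5.09 / 8.18
s=sense(); w=calibration("wrist"); T=np.eye(4); T[:3,:3]=Ro.from_quat(s["tool_rot"]).as_matrix(); T[:3,3]=s["tcp_pos"]
M=np.linalg.inv(T@w["mount"]); cc={"camera_matrix":w["camera_matrix"],"R":M[:3,:3],"t":M[:3,3]}
for th in (5.09,8.18): print(th,(proj(cc,[jw(0,0,.135-.00191*th)])[0]-[175,130])*2)
```

```text
t 20.55 tcp [0.6073 0.1205 0.1531] yaw 2.629 jig [-0.0003  0.0018] F [-0.  -0.3  0.5] q [ 0.02  0.62  1.51  0.    1.02 -1.04] gap 0.3536725668997135
hub 0.9092584848403931 -4 0
bolt 0.9975645542144775 -2 6
blockcorner 0.797470211982727 0 2
5.09 [194.25367926 229.39414149]
8.18 [194.43013118 221.41316697]
```

View pics/g.png

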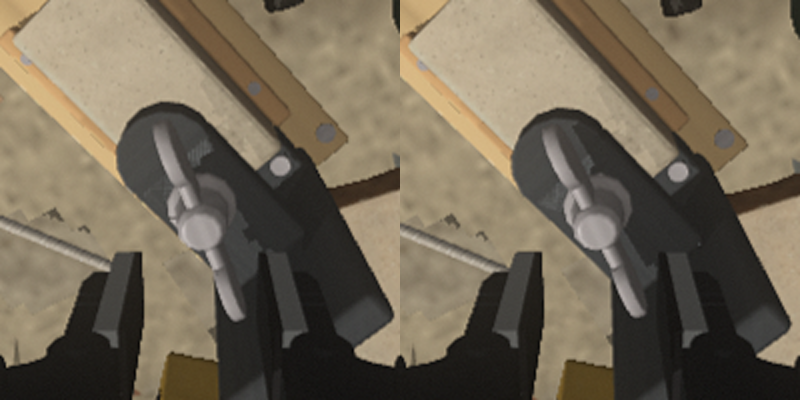

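Against the static bolt, which shifted (-2,+6) px, the hub shifted (-4,0). Relative to the jig it moved up the picture by about 6 to 7 px, where 8 is predicted for a 6 mm sink and 0 for none. So the screw is at θ≈8.2, pressing with about 9 N. I'll lift clear and hand in.

apply_moves:
  plan:
    - [0,0,-0.05,0,0,0,0.3]
    - [0,0,-0.05,0,0,0,0.3]
    - [0,0,0,0,0,0,0.3]
    - [0,0,0,0,0,0,0.3]

```text
t: 21.1
tcp_pos: [0.6094, 0.1201, 0.2575]
tool_rot: [0.254, 0.967, 0.0, 0.001]
force: [-0.0, -0.5, -0.6]
finger_gap: 0.346
gripper_force: 0.0
```

Run:
```python
from h import *
st(); print(sign_off())
```

```text
t 21.1 tcp [0.6094 0.1201 0.2575] yaw 2.628 jig [0.0017 0.0008] F [-0.  -0.5 -0.6] q [ 0.01  0.49  1.42  0.    1.23 -1.04] gap 0.3464966698954286
the job is handed in; nothing more can be done
None
```

I pushed the block home against the end stop, turned the wing screw clockwise to about 8.2 rad (roughly 9 N on the block by the spring figures, not measured), and handed the job in at 21 s with the arm clear; no verdict was returned.

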